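# Sort the serving utensils into the tilting rack and hold its lock open

### The job

Two serving spoons and a rice paddle lie mixed on the brown tray: pick them up and lay each flat in the steel pan of the rack that already holds one of its kind, leaving the spoon and paddle that are there in their pans and the rack locked meanwhile. Only when all three are in and let go, pull the red knob of the locking plunger on the rack's side straight out, fully back to its stop so that its pin is clear of the hole, and finish while still gripping it and holding it back, so that a colleague can tip the rack: do not let it go. Leave the cup and dish on the tray, the lunch pail and the bottle where they stand.

Things in the scene. Friction and masses are not known exactly. Their poses are not given: they have to be found in the camera images.
- rack: Tilting pan rack, steel and aluminium, 310 mm (x) by 400 mm (y), 130 mm high with the pans, fixed, with the two pans side by side along y. Origin: centre of its underside, on the table; z up. Its pan frame, pivoted at the +x end, rests level and does not move in this job. On its -y side the locking plunger, on a bracket of the base, pins an index plate of the frame.
- plunger_knob (a point): Centre of the locking plunger's red cylindrical pull knob, 28 mm in diameter, 30 mm long, axis level along y, 98 mm above the table, 40 mm out from the bracket on the rack's -y side. Axes as the rack's: it pulls straight out along -y, away from the pans. Its inner end is 3 mm off a housing 19 mm in diameter (26 at the nut); it is free all round.
- lock_plunger (a joint): Travel of the locking plunger in m: 0 = sprung home, pin through the hole of the index plate; 0.014 = fully back on its stop; the pin is clear of the hole from 0.005. The spring pulls it home, with 8 N at 0 rising evenly to 15 N at 0.014; it does not latch and snaps back if let go.
- pan_spoons: The spoon pan, the one that already holds a serving spoon: a rectangular stainless steel food pan hanging in the rack's frame, inside 236 mm (x) by 136 mm (y) and 61 mm deep, walls 3 mm; it cannot move. Origin: centre of its underside, with the inner floor 3 mm above it and the rim 64 mm above it; x along its length, z up. Either of the two pans may be the left one.
- pan_paddles: The paddle pan, the one that already holds a rice paddle: a rectangular stainless steel food pan hanging in the rack's frame, inside 236 mm (x) by 136 mm (y) and 61 mm deep, walls 3 mm; it cannot move. Origin: centre of its underside, with the inner floor 3 mm above it and the rim 64 mm above it; x along its length, z up. 
- tray: Brown canteen tray, 400 mm (x) by 360 mm (y), on which the utensils lie; floor 4 mm thick, rim 14 mm high. Origin: centre of its underside, on the table. It stands fixed.
- spoon_a_grip (a point): Serving spoon to be sorted, on the tray; about 90 g, 200 mm long, black plastic handle 18 wide (y), 12 high, 112 long, thin steel neck, round steel bowl 47 across, 15 high. Point: on the handle near the balance point, half-way up (6 above the underside); x along the spoon to the bowl, z up; handle from 90 behind to 22 ahead of it, bowl's end 110 ahead.
- spoon_b_grip (a point): The other serving spoon to be sorted, on the tray; about 90 g, 200 mm long, black plastic handle 18 wide (y), 12 high, 112 long, thin steel neck, round steel bowl 47 across, 15 high. Point: on the handle near the balance point, half-way up (6 above the underside); x along the spoon to the bowl, z up; handle from 90 behind to 22 ahead of it, bowl's end 110 ahead.
- paddle_a_grip (a point): White plastic rice paddle to be sorted, on the tray; about 60 g, 200 mm long, handle 20 wide (y), 10 high, flat round-ended blade 62 wide, 6 thick. Point: on the handle near the balance point, half-way up (5 above the underside); x along the paddle to the blade, z up; handle's end 90 behind it, blade from 37 to 110 ahead.
- spoon_kept_grip (a point): Serving spoon already in the spoon pan, lengthwise along its -y wall, to stay there; 200 mm long, black plastic handle 18 wide (y), 12 high, 112 long, thin steel neck, round steel bowl 47 across, 15 high. Point: on the handle near the balance point, half-way up (6 above the underside); x along the spoon to the bowl, z up; handle from 90 behind to 22 ahead of it, bowl's end 110 ahead.
- paddle_kept_grip (a point): White rice paddle already in the paddle pan, lengthwise along its -y wall, to stay there; 200 mm long, handle 20 wide (y), 10 high, flat round-ended blade 62 wide, 6 thick. Point: on the handle near the balance point, half-way up (5 above the underside); x along the paddle to the blade, z up; handle's end 90 behind it, blade from 37 to 110 ahead.
- cup: Small steel cup on the far part of the tray, 68 mm across and 72 mm high; a bystander. Origin: centre of its underside.
- dish: Small steel dish on the far part of the tray, 84 mm across and 32 mm high; a bystander. Origin: centre of its underside.
- sanitiser: Bottle with a blue cap, 62 mm across and 170 mm high, left of the rack; a bystander. Origin: centre of its underside.
- pail: Steel lunch pail with clamps, upside down, 150 mm across and 126 mm high, beyond the gap between tray and rack; a bystander (three more stand fixed along the back edge). Origin: centre of its underside.
There are look-alikes about, which are no part of the job. Leave any turquoise look-alike of the part that bears paddle_a_grip alone.

How it is judged:
By the outcome, as a careful person would: the job done as asked, in the order asked, and still so for the second after the job is handed in, while the arm keeps its last pose, push and grip.
It also fails if it takes over 72 s, if anything falls off the work surface, if the arm or the gripper's body presses on something with over 40 N, if the wrist force passes 120 N, or if a joint passes its speed limit or range.

### The arm

A 7-joint arm with a two-finger parallel gripper is mounted at the origin on the work surface. World frame = base frame: x ahead of the robot, y to its left, z up, the work surface at z = 0. Lengths are in m, angles in rad, forces in N, time in s.
With the tool pointing down it reaches from about 0.425 to 0.8 m from the base axis. Payload 8.3 kg.
Tool frame: the origin (TCP) lies midway between the tips of the shut fingers; the grasp point (between the pads) lies 19 mm behind it (bot.tcp_to_grasp is the z of the grasp point in the tool frame, in m); z points along the fingers, y is the line along which they close (so a half turn about z gives the same grasp; the last joint's range is limited). The gripper opens to 85 mm and grips with 20 to 120 N. Pads are 22 mm wide; open, the fingers measure 114 mm over their backs; the gripper's body (76 mm by 85 mm) begins 54 mm behind the grasp point. The pads swing forward as they close: fully open they stand 13 mm farther back than shut.
Start: joints at [1.038, 0.383, 0.016, 1.37, -0.006, 1.388, -0.046], TCP at [0.283, -0.557, 0.231] pointing down, gripper open.
Joint ranges: [-2.95, 2.95], [-0.25, 2.06], [-1.52, 1.56], [0.18, 2.33], [-1.44, 4.58], [0.02, 2.06], [-3.01, 3.01]. Speed limits (rad/s): [2.39, 2.39, 3.01, 3.01, 3.14, 3.14, 3.14].

### API

Orientations are given as a rotation vector (axis times angle).
In Python, from station import bot, imaging gives the robot as it stands.
- The arm moves only by the tool drive_tool, never from a script. Its argument "targets" is a list of rows, each a list of 4 numbers: the shift along the world's x, y, z in cm, then the turn about the world's z in units of 5 degrees (1.0 is 5 degrees). In form: [[tx, ty, tz, turn], ...]. A call has 1 to 20 rows; each row is the pose to reach, as a shift and turn from the pose commanded when the call began; what a row does not reach only later rows make up. A row lasts 1/10 s, in which the tool goes at most 50 mm and 8.59 degrees, less where a joint would pass 70% of its speed; a pose out of reach is approached as far as the arm can. A call with a gripper value outside its range is refused whole. "fingers" is the closure in counts, from 0 (fully open) to 255 (shut), set as the call begins (left out, the last holds). The fingers move at their own pace and stop on an object; the grip force is fixed at half the most. Time passes only in rows, so rows that repeat a pose let the fingers close. It gives the time, the measured TCP pose, the force, the opening and the grip force at its end, in the units of the state.
- bot.observe(): the state, without advancing time (a new reading comes with each control period).
- imaging.capture(name): name is "scene" or "side" or "wrist"; returns (picture, depth): 480x640x3 uint8, red, green, blue; 480x640 float32, m along the optical axis (not along the pixel's ray), 0 where there is no reading.
- imaging.calibration(name): a dict with "fx", "fy", "cx", "cy" (pixels), "k1" (the pictures are not rectified: a ray, as slopes to the right and down, at radius r is drawn at 1 + k1 r^2 times it, then the intrinsics apply), "origin" and "attitude" of the camera in the world; the wrist camera has in their place "hand_eye" (4x4, takes a point from camera to tool coordinates, whose origin is the TCP and whose axes are the flange's). Camera axes: x right, y up, looking along -z (the intrinsics and any distortion apply to the point x, -y, -z); pixel columns grow to the right and rows downward; lengths in m; the calibration is good to about 2 mm. A picture is of the moment at which its call begins: read the wrist's pose just before it. calibration takes no time and is no camera call.
- bot.job_done(): hands the job in; it is judged then, once.
The state is a dict: "time": time; "q": joint angles; "qd": joint speeds; "tau": joint torques, N m; "tool_pos": TCP position; "orientation": TCP orientation; "force": force on the tool from outside, world axes, zero at the start; "moment": the same for the moment, N m; "finger_gap": finger opening in m; "finger_force": force on a finger pad.
Only numpy, scipy, OpenCV 4.12 (cv2) and the standard library are available. Lean on these libraries where they do the work, as an engineer would, in place of code of your own. Each camera call takes 0.05 s, during which the arm holds its last target. There are 200 camera calls.

## Working session

There is one attempt and no reset: what is moved stays moved. The work goes in short steps, Python scripts to look and compute and a tool call to move; the robot and the scene stay as the last step left them, time stands still between calls to the robot, and variables do not carry over. Pictures are saved under pics/ and viewed, at most 10 in all, crops included, and the job is handed in when it is done.

Besides the shell and the picture viewer there is one more tool, called after ">>>" by a JSON object that holds its "name" and its "arguments", one argument or row to a line. drive_tool: Moves the arm, as the interface text tells. Its arguments: {"type":"object","properties":{"targets":{"type":"array","items":{"type":"array","items":{"type":"number"}}},"fingers":{"type":"number"}},"required":["targets"]}

```bash
ls; mkdir -p pics; cat > h.py <<'E'
import numpy as np, cv2
from scipy.spatial.transform import Rotation as R
from station import bot, imaging
def cam(name):
    c=imaging.calibration(name)
    if 'hand_eye' in c:
        s=bot.observe(); T=np.eye(4); T[:3,:3]=R.from_rotvec(s['orientation']).as_matrix(); T[:3,3]=s['tool_pos']
        M=T@np.array(c['hand_eye'])
    else:
        M=np.eye(4); a=np.array(c['attitude']); M[:3,:3]=a if a.shape==(3,3) else R.from_rotvec(a).as_matrix(); M[:3,3]=c['origin']
    return c,M
def rays(c,M,uv):
    uv=np.asarray(uv,float).reshape(-1,2)
    d=np.stack([(uv[:,0]-c['cx'])/c['fx'],(uv[:,1]-c['cy'])/c['fy']],1); x=d.copy()
    for _ in range(20): x=d/(1+c['k1']*(x**2).sum(1,keepdims=True))
    return np.c_[x[:,0],-x[:,1],-np.ones(len(x))]@M[:3,:3].T
def onplane(c,M,uv,z):
    r=rays(c,M,uv); o=M[:3,3]; return o+r*((z-o[2])/r[:,2])[:,None]
def pts(c,M,uv,depth):
    uv=np.asarray(uv).reshape(-1,2); r=rays(c,M,uv); return M[:3,3]+r*depth[uv[:,1].astype(int),uv[:,0].astype(int)][:,None]
def proj(c,M,p):
    q=(np.asarray(p).reshape(-1,3)-M[:3,3])@M[:3,:3]; x=np.c_[q[:,0]/-q[:,2],-q[:,1]/-q[:,2]]
    x=x*(1+c['k1']*(x**2).sum(1,keepdims=True)); return x*[c['fx'],c['fy']]+[c['cx'],c['cy']]
E
python3 - <<'E'
from h import *
for n in ['scene','side','wrist']:
    c,M=cam(n); im,d=imaging.capture(n); np.savez(f'pics/{n}0.npz',im=im,d=d,M=M)
    cv2.imwrite(f'pics/{n}0.png',im[:,:,::-1]); print(n,c,M.round(3))
print(bot.observe(),bot.tcp_to_grasp)
E
```

```text
pics
scene {'fx': 565.7901605997043, 'fy': 565.7901605997043, 'cx': 309.11596673829104, 'cy': 242.20407494096153, 'k1': -0.015528765079968788, 'origin': array([ 1.12107236, -1.02027503,  1.51572211]), 'attitude': array([0.63336327, 0.15889746, 0.46737713])} [[ 0.885 -0.371  0.283  1.121]
 [ 0.466  0.706 -0.532 -1.02 ]
 [-0.002  0.603  0.798  1.516]
 [ 0.     0.     0.     1.   ]]
side {'fx': 531.9203452684188, 'fy': 531.9203452684188, 'cx': 312.20207446059163, 'cy': 246.18662073701387, 'k1': -0.13859108117539676, 'origin': array([0.16391843, 1.15668603, 1.13766053]), 'attitude': array([ 0.19718388, -1.18766977, -2.56993641])} [[-0.945  0.214 -0.248  0.164]
 [-0.328 -0.612  0.72   1.157]
 [ 0.002  0.761  0.648  1.138]
 [ 0.     0.     0.     1.   ]]
wrist {'fx': 363.24779981673436, 'fy': 363.24779981673436, 'cx': 318.43890953324546, 'cy': 244.7330199001848, 'k1': -0.060547188787680256, 'hand_eye': array([[ 1.86397078e-03,  9.59754673e-01,  2.80833569e-01,
         7.03121938e-02],
       [ 9.99998012e-01, -1.59024977e-03, -1.20255363e-03,
        -1.61436044e-05],
       [-7.07560945e
[... 272 characters left out ...]
  ]]
{'time': 0.15, 'q': array([ 1.03810667,  0.38405273,  0.01635843,  1.37088511, -0.0062576 ,
        1.3882097 , -0.0464939 ]), 'qd': array([-0.00066775, -0.00259917, -0.0018514 , -0.00381688,  0.00188473,
        0.00061662,  0.0009263 ]), 'tau': array([ 2.15959342e-03, -6.28150964e+01,  8.45612604e-01, -3.72167981e+01,
        1.65418797e-02,  1.08072898e-02, -3.11390738e-05]), 'tool_pos': array([ 0.28279608, -0.55693221,  0.23051617]), 'orientation': array([-3.05387435e+00, -7.30981516e-01,  6.21682932e-04]), 'force': array([ 0.4448238 ,  0.51536419, -0.86630326]), 'moment': array([-0.00377962,  0.00325517, -0.04815614]), 'finger_force': 0.0, 'finger_gap': 0.08537072809247079} -0.0187
```

View pics/scene0.png

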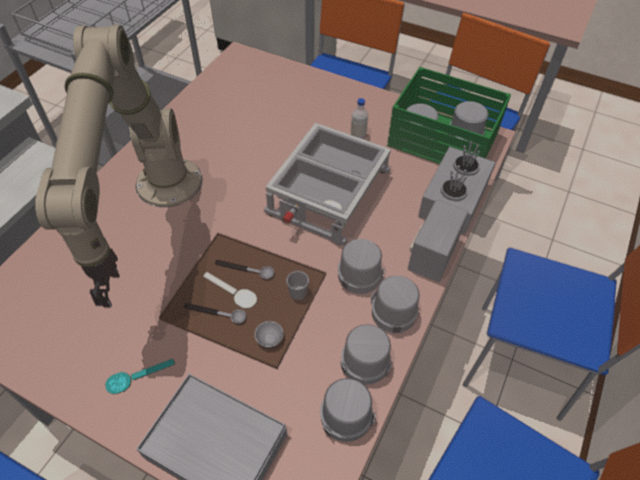

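View pics/side0.png

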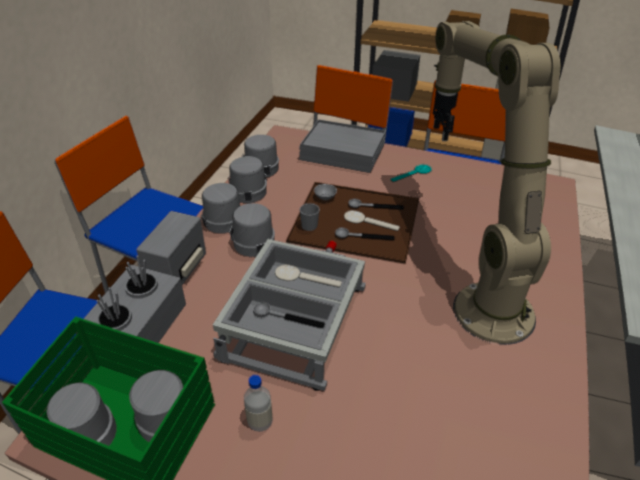

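The scene view shows the tray with black-handled spoons at about (245,268) and (215,313), and a white paddle at (230,290). The turquoise look-alike lies off the tray at (140,375), and the red knob is at (288,215). In the side view the paddle pan is the -y one, with its paddle at (305,274). The spoon pan is the +y one, with its spoon at (290,315).

```bash
python3 - <<'E'
from h import *
for n in ['scene','side']:
    f=np.load(f'pics/{n}0.npz'); im,d=f['im'],f['d']; c,M=cam(n)
    yy,xx=np.mgrid[:480,:640]; P=pts(c,M,np.c_[xx.ravel(),yy.ravel()],d).reshape(480,640,3)
    np.save(f'pics/P_{n}.npy',P)
    hsv=cv2.cvtColor(im,cv2.COLOR_RGB2HSV)
    # tray: brown dark
    print(n,'tray pix',im[330,240] if n=='scene' else im[225,370], 'hsv',hsv[330,240] if n=='scene' else hsv[225,370])
    for nm,uv in dict(scene=dict(sp1=(245,268),sp2=(215,313),pad=(243,298),knob=(288,215),cup=(298,285)),side=dict(sp1=(370,237),sp2=(380,206),pad=(355,216),knob=(331,246),keptpad=(300,275),keptsp=(300,318)))[n].items():
        print(nm,uv,P[uv[1],uv[0]].round(3),im[uv[1],uv[0]])
    red=(im[:,:,0]>120)&(im[:,:,1]<50)&(im[:,:,2]<60)
    q=P[red]; q=q[(q[:,2]>.05)&(q[:,2]<.13)]; print('red',len(q),np.median(q,0).round(4),q.min(0).round(3),q.max(0).round(3)) if len(q) else 0
    # table plane check
    t=(abs(P[:,:,2])<.02)&(d>0); print('table z med',np.median(P[t][:,2]))
    # rim of rack, top z
    rk=(P[:,:,2]>.112)&(P[:,:,2]<.145)&(P[:,:,0]>.35)&(P[:,:,0]<.85)&(P[:,:,1]>-.05)&(P[:,:,1]<.5)&(d>0)
    k=cv2.connectedComponents(rk.astype(np.uint8))[1]; 
    L=np.bincount(k[k>0]).argmax(); q=P[k==L]; print('rack',len(q),np.median(q[:,2]),cv2.minAreaRect((q[:,:2]*1000).astype(np.float32)))
    cv2.imwrite(f'pics/{n}_rk.png',((k==L)*255).astype(np.uint8))
E
```

```text
scene tray pix [101  77  64] hsv [ 11  93 101]
sp1 (245, 268) [ 0.456 -0.208  0.016] [55 47 47]
sp2 (215, 313) [ 0.461 -0.39   0.012] [43 40 36]
pad (243, 298) [ 0.507 -0.303  0.01 ] [189 187 186]
knob (288, 215) [ 0.512 -0.018  0.112] [144  53  51]
cup (298, 285) [ 0.635 -0.181  0.007] [100  96  94]
red 1 [ 0.5182 -0.0227  0.1047] [ 0.518 -0.023  0.105] [ 0.518 -0.023  0.105]
table z med -0.0004264929953258223
rack 3500 0.12601800216880554 ((540.7362060546875, 222.85057067871094), (305.7817077636719, 374.9287414550781), 0.19253233075141907)
side tray pix [67 41 26] hsv [ 11 156  67]
sp1 (370, 237) [ 0.428 -0.202  0.012] [14 11 10]
sp2 (380, 206) [ 0.438 -0.385  0.011] [13 11 12]
pad (355, 216) [ 0.508 -0.302  0.008] [175 171 160]
knob (331, 246) [0.503 0.    0.114] [133   8   4]
keptpad (300, 275) [0.561 0.111 0.076] [156 151 139]
keptsp (300, 318) [0.503 0.27  0.079] [13 12 13]
red 171 [ 0.8823 -0.5134  0.0808] [ 0.098 -1.431  0.069] [1.697 0.182 0.114]
table z med 0.0001327868580476288
rack 5784 0.12674050559241923 ((539.2808227539062, 217.0401153564453), (381.3480529785156, 304.5559387207031), 89.6063232421875)
```

>>> {"name": "drive_tool", "arguments": {
  "targets": [
    [17.5,25.5,6,-5.4],
    [17.5,25.5,6,-5.4],
    [17.5,25.5,6,-5.4],
    [17.5,25.5,6,-5.4],
    [17.5,25.5,6,-5.4],
    [17.5,25.5,6,-5.4],
    [17.5,25.5,6,-5.4],
    [17.5,25.5,6,-5.4],
    [17.5,25.5,6,-5.4]
  ],
  "fingers": 0
}}

```text
time: 1.05
tool_pos: [0.4578, -0.3023, 0.291]
orientation: [3.141, -0.001, -0.001]
force: [-0.4, -1.1, 0.9]
finger_gap: 0.0853
finger_force: 0.0
```

```bash
python3 - <<'E'
from h import *
c,M=cam('wrist'); im,d=imaging.capture('wrist'); np.savez('pics/wrist1.npz',im=im,d=d,M=M)
cv2.imwrite('pics/wrist1.png',im[:,:,::-1]); s=bot.observe(); print(s['time'],s['tool_pos'],s['orientation'],s['qd'].max(),s['q'].round(2),M.round(3))
E
```

```text
1.1 [ 0.45712257 -0.3032786   0.29083537] [ 3.14140249e+00 -4.34280832e-03 -1.53509869e-03] 0.01737185121311459 [ 0.61  0.2  -0.09  1.48  0.02  1.47 -1.06] [[ 0.001  0.96   0.281  0.528]
 [-1.     0.001  0.001 -0.303]
 [ 0.001 -0.281  0.96   0.434]
 [ 0.     0.     0.     1.   ]]
```

View pics/wrist1.png

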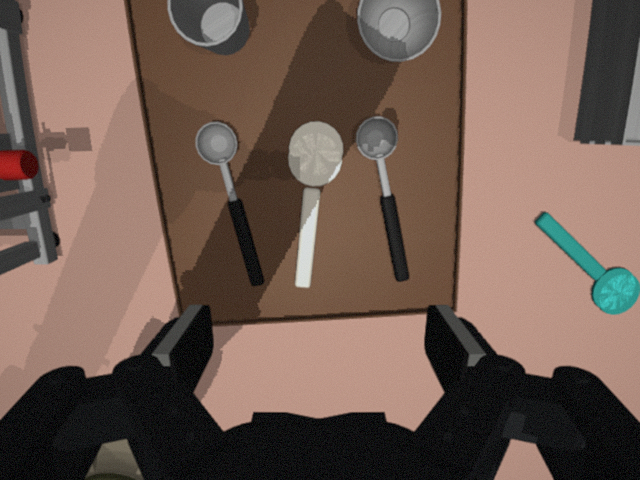

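The wrist view confirms the choices. The spoons run from bowl (216,143) to handle end (262,282) and from bowl (377,137) to (402,278). The white paddle runs from blade (315,150) to handle end (303,285). The turquoise one at (590,270) lies off the tray and does not fit, so I'm leaving it alone.

```bash
python3 - <<'E'
from h import *
f=np.load('pics/wrist1.npz'); im,d,M=f['im'],f['d'],f['M']; c=imaging.calibration('wrist')
g=im.astype(int); hsv=cv2.cvtColor(im,cv2.COLOR_RGB2HSV)
def big(m,roi,k=1):
    z=np.zeros((480,640),np.uint8); x0,y0,x1,y1=roi; z[y0:y1,x0:x1]=m[y0:y1,x0:x1]
    n,l,s,_=cv2.connectedComponentsWithStats(z); return l==1+s[1:,4].argmax()
def show(nm,uv,z):
    p=onplane(c,M,uv,z)[:,:2]; r=cv2.minAreaRect((p*1000).astype(np.float32)); mu=p.mean(0); w,v=np.linalg.eigh(np.cov((p-mu).T)); a=v[:,1]*np.sign(v[0,1])
    print(nm,'rect',np.round(r[0],1),np.round(r[1],1),'axis deg',np.degrees(np.arctan2(a[1],a[0])).round(2)); 
    t=(p-mu)@a; n=(p-mu)@[-a[1],a[0]]; print('   t',t.min().round(4),t.max().round(4),'n',n.min().round(4),n.max().round(4))
    return np.array(r[0])/1000,a,mu,t
def dm(m): u=np.argwhere(m)[:,::-1]; z=pts(c,M,u,d)[:,2]; return np.median(z)
dark=(g.max(2)<45)
for nm,roi in dict(A=(215,190,280,295),B=(370,185,420,290)).items():
    m=big(dark,roi); uv=np.argwhere(m)[:,::-1]; ce,a,mu,t=show(nm,uv,.015); print('  z',dm(m),'grip',(ce+.034*a).round(4), 'npx',m.sum())
w=big((hsv[:,:,1]<60)&(g.min(2)>100),(280,110,350,295)); uv=np.argwhere(w)[:,::-1]; print('paddle px',w.sum(),dm(w)); show('P',uv,.012)
h=uv[(uv[:,1]>200)]; ce,a,mu,t=show('Ph',h,.013)
p=onplane(c,M,h,.013)[:,:2]; e=mu+a*t.min(); print('grip',(e+.09*a).round(4))
# tray rim + depth sanity of floor
print('tray z',pts(c,M,[(280,250),(350,250),(430,200)],d)[:,2], 'camz',M[2,3])
E
```

```text
A rect [ 407.2 -216.2] [110.   18.5] axis deg 12.44
   t -0.0563 0.0537 n -0.0091 0.0094
  z 0.015681533176308438 grip [ 0.4404 -0.2089] npx 1289
B rect [ 413.  -394.5] [109.   16.9] axis deg 13.51
   t -0.0546 0.0544 n -0.0082 0.0087
  z 0.01586286959316502 grip [ 0.446  -0.3865] npx 1090
paddle px 2839 0.010369345572808442
P rect [ 512.  -299.8] [60. 71.] axis deg -2.93
   t -0.0358 0.0355 n -0.0301 0.0301
Ph rect [0. 0.] [0. 0.] axis deg nan<stdin>:8: RuntimeWarning: Mean of empty slice.
  ret = um.true_divide(
  avg = a.mean(axis, **keepdims_kw)
<stdin>:8: RuntimeWarning: Degrees of freedom <= 0 for slice
  c *= np.true_divide(1, fact)
  c *= np.true_divide(1, fact)
Traceback (most recent call last):
ValueError: zero-size array to reduction operation minimum which has no identity
```

>>> {"name": "drive_tool", "arguments": {
  "targets": [
    [8,46,10,0],
    [8,46,10,0],
    [8,46,10,0],
    [8,46,10,0],
    [8,46,10,0],
    [8,46,10,0],
    [8,46,10,0],
    [8,46,10,0],
    [8,46,10,0],
    [8,46,10,0],
    [8,46,10,0],
    [8,46,10,0],
    [8,46,10,0]
  ]
}}

```text
time: 2.4
tool_pos: [0.5385, 0.1551, 0.3907]
orientation: [3.14, -0.008, -0.001]
force: [0.2, -0.2, 0.3]
finger_gap: 0.0856
finger_force: 0.0
```

```bash
python3 - <<'E'
from h import *
c,M=cam('wrist'); im,d=imaging.capture('wrist'); np.savez('pics/wrist2.npz',im=im,d=d,M=M)
cv2.imwrite('pics/wrist2.png',im[:,:,::-1]); s=bot.observe(); print(s['time'],s['tool_pos'],s['orientation'],s['q'].round(2))
f=np.load('pics/wrist1.npz'); im,d,M=f['im'],f['d'],f['M']
g=im.astype(int); hsv=cv2.cvtColor(im,cv2.COLOR_RGB2HSV)
print(im[195:285:10,308],im[260,304])
w=((hsv[:,:,1]<75)&(g.min(2)>85)).astype(np.uint8); w[:188]=0; w[295:]=0; w[:,:285]=0; w[:,335:]=0
uv=np.argwhere(w)[:,::-1]; p=onplane(c,M,uv,.0135)[:,:2]; mu=p.mean(0); W,v=np.linalg.eigh(np.cov((p-mu).T)); a=v[:,1]*np.sign(v[0,1]); t=(p-mu)@a; n=(p-mu)@[-a[1],a[0]]
print(len(uv),'deg',np.degrees(np.arctan2(a[1],a[0])),'end',mu+a*t.min(),'grip',mu+a*(t.min()+.09),t.min(),t.max(),n.min(),n.max())
E
```

```text
2.45 [0.53842826 0.15514627 0.39089381] [ 3.14050042e+00 -8.40112769e-03 -5.43198086e-04] [ 0.01  0.26 -0.46  1.21  0.11  1.7  -2.  ]
[[159 154 143]
 [160 153 142]
 [158 155 144]
 [213 219 219]
 [211 215 213]
 [215 220 219]
 [216 219 218]
 [216 220 216]
 [216 219 213]] [211 216 213]
1695 deg -6.14816517695874 end [ 0.34936182 -0.28251298] grip [ 0.43884416 -0.29215197] -0.06437151527850399 0.060715613698729805 -0.010557345762557608 0.010508925379429865
```

View pics/wrist2.png

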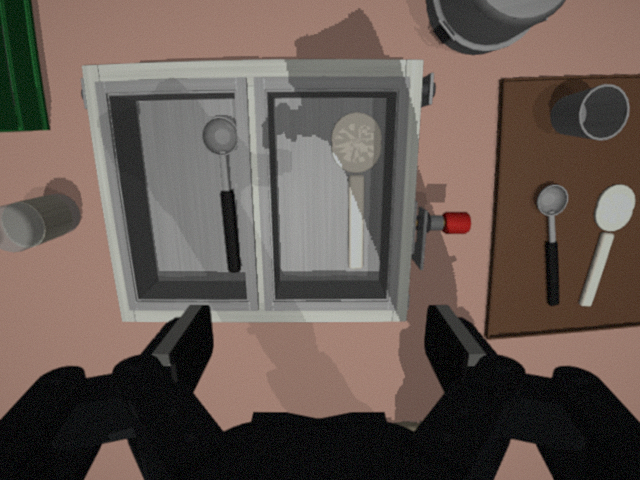

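The left pan (+y) holds the kept spoon, with bowl at (220,135) and handle end at (234,268). The right pan holds the kept paddle, from blade (357,140) to (355,268). The knob is at (457,222), and both kept items have their heads toward +x.

```bash
python3 - <<'E'
from h import *
f=np.load('pics/wrist2.npz'); im,d,M=f['im'],f['d'],f['M']; c=imaging.calibration('wrist')
yy,xx=np.mgrid[:480,:640]; P=pts(c,M,np.c_[xx.ravel(),yy.ravel()],d).reshape(480,640,3); P[d==0]=np.nan
print('rack z med',np.nanmedian(P[64:70,120:400,2]), 'cam',M[:3,3])
# profiles
for v in (110,290): 
    pr=P[v,80:450]; s=[]; last=None
    for i in range(0,370):
        z=pr[i,2]
        if last is None or abs(z-last)>.012: s.append((i+80,(pr[i]*1000).round(0).tolist(),None if i==0 else (pr[i-1]*1000).round(0).tolist()))
        last=z
    print('row',v); [print('  ',a) for a in s]
for u in (170,300):
    pr=P[50:335,u]; last=None; print('col',u)
    for i in range(285):
        z=pr[i,2]
        if last is not None and abs(z-last)>.012: print('  ',i+50,(pr[i]*1000).round(0),(pr[i-1]*1000).round(0))
        last=z
for nm,(x0,y0,x1,y1) in dict(spoonpan=(110,90,255,305),padpan=(265,90,405,305)).items():
    q=P[y0:y1,x0:x1].reshape(-1,3); fl=q[np.abs(q[:,2]-.066)<.008]; print(nm,'floor z',np.nanmedian(fl[:,2]),np.nanpercentile(fl,[.5,99.5],axis=0).round(4).tolist())
g=im.astype(int); 
m=(g.max(2)<45); m[:185]=0;m[275:]=0;m[:,:215]=0;m[:,245:]=0
uv=np.argwhere(m)[:,::-1]; p=onplane(c,M,uv,.078)[:,:2]; print('keptspoon handle',cv2.minAreaRect((p*1000).astype(np.float32)),np.nanmedian(P[m],0))
b=(P[:,:,2]>.070)&(P[:,:,2]<.1); z=np.zeros_like(b); z[112:160,200:242]=1; q=P[b&z]; print('kept bowl',q.min(0).round(3),q.max(0).round(3))
hsv=cv2.cvtColor(im,cv2.COLOR_RGB2HSV)
m=(g.min(2)>120)&(g[:,:,0]-g[:,:,2]>3); z=np.zeros_like(b); z[105:275,325:385]=1; m=m&z
for a,bb,zz in ((105,170,.072),(180,275,.076)):
    mm=m.copy(); mm[:a]=0; mm[bb:]=0; p=onplane(c,M,np.argwhere(mm)[:,::-1],zz)[:,:2]; print('kept paddle',np.percentile(p,[.5,99.5],axis=0).round(4).tolist(),np.nanmedian(P[mm],0))
red=(g[:,:,0]>90)&(g[:,:,1]<50)&(g[:,:,2]<50); uv=np.argwhere(red)[:,::-1]; print('red',len(uv),uv.min(0),uv.max(0))
p=onplane(c,M,uv,.098+.010); print('knob@.108',p.min(0).round(4),p.max(0).round(4), np.nanpercentile(P[red],[1,50,99],axis=0).round(4).tolist())
E
```

```text
rack z med 0.12745642306987398 cam [0.60901907 0.15438476 0.53369829]
row 110
   (80, [654.0, 494.0, -0.0], None)
   (87, [643.0, 405.0, 126.0], [654.0, 485.0, 0.0])
   (236, [639.0, 241.0, 127.0], [644.0, 255.0, 69.0])
   (421, [649.0, 10.0, -1.0], [639.0, 45.0, 127.0])
row 290
   (80, [377.0, 543.0, 1.0], None)
   (116, [432.0, 405.0, 126.0], [378.0, 484.0, 1.0])
   (247, [434.0, 241.0, 129.0], [421.0, 248.0, 100.0])
   (409, [377.0, 10.0, 1.0], [432.0, 45.0, 127.0])
col 170
   61 [690. 308. 126.] [716. 356.  -1.]
   95 [658. 318. 109.] [657. 311. 127.]
   99 [658. 333.  71.] [658. 328.  84.]
   320 [545. 209. 414.] [394. 340. 128.]
col 300
   59 [689. 172. 127.] [715. 178.   0.]
   322 [322. 184.   2.] [392. 177. 128.]
spoonpan floor z 0.06738482802356838 [[0.4213, 0.2558, 0.0651], [0.6571, 0.3783, 0.0736]]
padpan floor z 0.06751858752703 [[0.4218, 0.0715, 0.0653], [0.657, 0.2078, 0.0739]]
keptspoon handle ((492.73486328125, 267.7957458496094), (109.74317932128906, 17.160993576049805), 1.1123260259628296) [0.49557995 0.26763973 0.07869333]
kept bowl [0.586 0.252 0.07 ] [0.636 0.296 0.084]
kept paddle [[0.5724, 0.0863], [0.6381, 0.1369]] [0.60640524 0.1098225  0.07345669]
kept paddle [[0.4408, 0.0786], [0.5591, 0.1454]] [0.5038509  0.10784736 0.0763129 ]
red 432 [446 212] [470 233]
knob@.108 [ 0.4986 -0.0301  0.108 ] [0.5246 0.0008 0.108 ] [[0.4995, -0.0281, 0.0996], [0.5123, -0.0139, 0.1104], [0.5228, -0.0006, 0.1133]]
```

>>> {"name": "drive_tool", "arguments": {
  "targets": [
    [-9.8,-36.4,-29,2.5],
    [-9.8,-36.4,-29,2.5],
    [-9.8,-36.4,-29,2.5],
    [-9.8,-36.4,-29,2.5],
    [-9.8,-36.4,-29,2.5],
    [-9.8,-36.4,-29,2.5],
    [-9.8,-36.4,-29,2.5],
    [-9.8,-36.4,-29,2.5],
    [-9.8,-36.4,-29,2.5],
    [-9.8,-36.4,-29,2.5],
    [-9.8,-36.4,-29,2.5],
    [-9.8,-36.4,-29,2.5],
    [-9.8,-36.4,-29,2.5],
    [-9.8,-36.4,-29,2.5]
  ],
  "fingers": 120
}}

```text
time: 3.85
tool_pos: [0.4409, -0.2055, 0.1023]
orientation: [3.122, 0.342, 0.003]
force: [-1.1, 0.2, 0.7]
finger_gap: 0.0451
finger_force: 0.0
```

```bash
cat > st.py <<'E'
from h import *
s=bot.observe(); m=R.from_rotvec(s['orientation']).as_matrix()
print(s['time'],s['tool_pos'].round(4),'yaw',np.degrees(np.arctan2(m[1,0],m[0,0])).round(2),'tilt z',m[:,2].round(3),'q',s['q'].round(2),'F',s['force'].round(1),'gap',round(s['finger_gap'],4),s['finger_force'])
E
python3 st.py
```

```text
3.85 [ 0.4409 -0.2055  0.1023] yaw 12.51 tilt z [ 0.002 -0.    -1.   ] q [ 0.55  0.21 -0.2   1.91  0.05  1.03 -1.02] F [-1.1  0.2  0.7] gap 0.0451 0.0
```

>>> {"name": "drive_tool", "arguments": {
  "targets": [
    [0,-0.3,-4.5,0],
    [0,-0.3,-8,0],
    [0,-0.3,-9.6,0],
    [0,-0.3,-9.6,0],
    [0,-0.3,-9.6,0]
  ]
}}

```text
time: 4.35
tool_pos: [0.4406, -0.2087, 0.0058]
orientation: [3.123, 0.342, 0.001]
force: [0.1, -0.4, -0.3]
finger_gap: 0.0456
finger_force: 0.0
```

>>> {"name": "drive_tool", "arguments": {
  "targets": [
    [0,0,0,0],
    [0,0,0,0],
    [0,0,0,0],
    [0,0,0,0],
    [0,0,0,0],
    [0,0,0,0]
  ],
  "fingers": 255
}}

```text
time: 4.95
tool_pos: [0.4408, -0.2094, 0.0065]
orientation: [3.122, 0.34, 0.003]
force: [-0.6, 0.6, 4.9]
finger_gap: 0.0156
finger_force: 58.9
```

>>> {"name": "drive_tool", "arguments": {
  "targets": [
    [0,0,4,0],
    [0,0,8,0],
    [0,0,12,0]
  ]
}}

```text
time: 5.25
tool_pos: [0.4398, -0.209, 0.1272]
orientation: [-3.123, -0.34, -0.0]
force: [0.2, -0.0, -0.6]
finger_gap: 0.0162
finger_force: 58.9
```

```bash
python3 - <<'E'
import st
from h import *
im,d=imaging.capture('wrist'); cv2.imwrite('pics/wrist3.png',im[:,:,::-1])
E
```

```text
5.25 [ 0.4398 -0.209   0.1272] yaw 12.43 tilt z [ 0.  0. -1.] q [ 0.56  0.18 -0.2   1.88  0.04  1.09 -1.01] F [ 0.2 -0.  -0.6] gap 0.0162 58.9453250169754
```

View pics/wrist3.png

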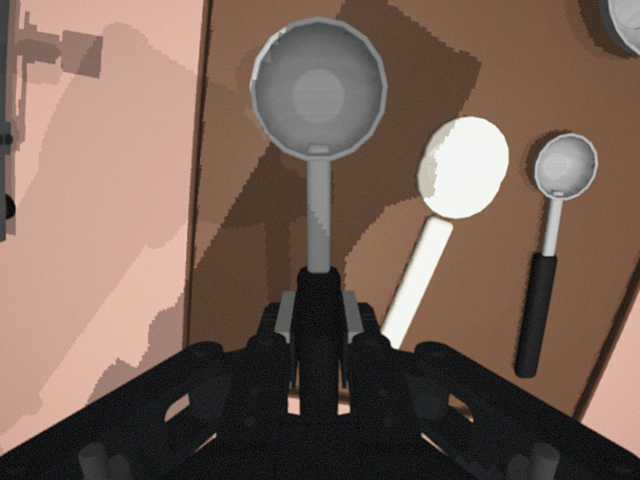

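The spoon is held squarely: bowl at (318,90), handle between the pads at (320,330). Next I carry it to the spoon pan, turned end for end.

>>> {"name": "drive_tool", "arguments": {
  "targets": [
    [0,0,5,0],
    [0,0,10,1.7],
    [2,4,13,3.4],
    [3,9,13,5.1],
    [4,14,13,6.8],
    [5,19,13,8.5],
    [6,24,13,10.2],
    [7,29,13,11.9],
    [8,34,13,13.6],
    [9,39,13,15.3],
    [10,44,13,17],
    [11,48,13,18.7],
    [11.7,51.7,13,20.4],
    [11.7,51.7,13,22.1],
    [11.7,51.7,13,23.8],
    [11.7,51.7,13,25.5],
    [11.7,51.7,13,27.2],
    [11.7,51.7,13,28.9],
    [11.7,51.7,13,30.6],
    [11.7,51.7,13,32.3]
  ]
}}

```text
time: 7.3
tool_pos: [0.557, 0.3076, 0.2555]
orientation: [0.157, 3.137, -0.0]
force: [0.7, 1.3, -1.1]
finger_gap: 0.0161
finger_force: 59.0
```

>>> {"name": "drive_tool", "arguments": {
  "targets": [
    [0,0,-3,1.2],
    [0,0,-7,1.2],
    [0,0,-10,1.2],
    [0,0,-10,1.2],
    [0,0,-10,1.2]
  ]
}}

```text
time: 7.8
tool_pos: [0.5571, 0.3077, 0.156]
orientation: [-0.002, -3.141, 0.0]
force: [-0.1, 0.4, -0.4]
finger_gap: 0.0164
finger_force: 59.0
```

```bash
python3 st.py
```

```text
7.8 [0.5571 0.3077 0.156 ] yaw 179.91 tilt z [-0. -0. -1.] q [ 0.03  0.6  -0.88  1.41  0.46  1.34  0.7 ] F [-0.1  0.4 -0.4] gap 0.0164 59.02656018733978
```

>>> {"name": "drive_tool", "arguments": {
  "targets": [
    [0,0,-3.5,0],
    [0,0,-6.5,0],
    [0,0,-7.8,0],
    [0,0,-8.4,0],
    [0,0,-8.4,0]
  ]
}}

```text
time: 8.3
tool_pos: [0.5575, 0.3082, 0.0724]
orientation: [0.002, 3.141, 0.001]
force: [-1.1, 0.7, -0.0]
finger_gap: 0.0163
finger_force: 59.0
```

```bash
python3 - <<'E'
import st
from h import *
im,d=imaging.capture('wrist'); cv2.imwrite('pics/wrist4.png',im[:,:,::-1])
E
```

```text
8.3 [0.5575 0.3082 0.0724] yaw 179.91 tilt z [ 0.001  0.001 -1.   ] q [ 0.01  0.68 -0.84  1.5   0.52  1.2   0.66] F [-1.1  0.7 -0. ] gap 0.0163 59.03765380382538
```

View pics/wrist4.png

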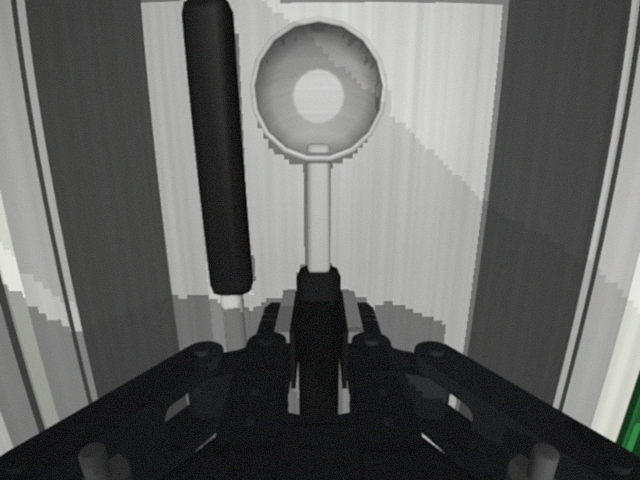

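The spoon lies clear of the kept handle (black, at (215,150)) and has free floor on both sides, so I'm releasing it with a small opening.

>>> {"name": "drive_tool", "arguments": {
  "targets": [
    [0,0,0,0],
    [0,0,0,0],
    [0,0,0,0]
  ],
  "fingers": 172
}}

```text
time: 8.65
tool_pos: [0.5574, 0.3081, 0.0722]
orientation: [0.002, 3.14, 0.001]
force: [-0.0, -0.4, -0.2]
finger_gap: 0.0275
finger_force: 0.0
```

>>> {"name": "drive_tool", "arguments": {
  "targets": [
    [0,0,1.5,0],
    [0,0,5,0],
    [0,0,10,0],
    [0,0,15,0]
  ]
}}

```text
time: 9.05
tool_pos: [0.5565, 0.3077, 0.2239]
orientation: [-0.001, -3.141, -0.0]
force: [1.3, 0.4, 0.0]
finger_gap: 0.0283
finger_force: 0.0
```

```bash
python3 - <<'E'
import st
from h import *
c,M=cam('wrist'); im,d=imaging.capture('wrist'); np.savez('pics/wrist5.npz',im=im,d=d,M=M)
g=im.astype(int); yy,xx=np.mgrid[:480,:640]; P=pts(c,M,np.c_[xx.ravel(),yy.ravel()],d).reshape(480,640,3)
m=(g.max(2)<45)&(P[:,:,2]>.06)&(P[:,:,2]<.1)&(P[:,:,1]>.25)&(P[:,:,1]<.37)&(d>0)
n,l,s,_=cv2.connectedComponentsWithStats(m.astype(np.uint8))
for i in range(1,n):
    if s[i,4]>200: p=onplane(c,M,np.argwhere(l==i)[:,::-1],.078)[:,:2]; print(s[i],cv2.minAreaRect((p*1000).astype(np.float32)),np.median(P[l==i],0).round(3),P[l==i].min(0).round(3),P[l==i].max(0).round(3))
m=(P[:,:,2]>.071)&(P[:,:,2]<.1)&(P[:,:,0]<.51)&(P[:,:,1]>.285)&(P[:,:,1]<.36)&(d>0); print('bowl',np.percentile(P[m],[2,98],axis=0).round(3))
E
```

```text
9.05 [0.5565 0.3077 0.2239] yaw 179.95 tilt z [-0.  0. -1.] q [ 0.03  0.56 -0.9   1.32  0.43  1.46  0.73] F [1.3 0.4 0. ] gap 0.0283 0.0
[ 257   75   29  144 3002] ((492.11944580078125, 270.477783203125), (108.33055877685547, 16.945343017578125), 1.418123483657837) [0.489 0.27  0.079] [0.438 0.261 0.073] [0.546 0.28  0.081]
[ 310  205   20  123 2356] ((590.302734375, 308.36334228515625), (16.604782104492188, 109.60774993896484), 89.67089080810547) [0.587 0.308 0.079] [0.536 0.3   0.074] [0.645 0.317 0.081]
bowl [[0.421 0.287 0.071]
 [0.505 0.354 0.098]]
```

>>> {"name": "drive_tool", "arguments": {
  "targets": [
    [0,-5,4,0],
    [-11,-69.4,2,2.7],
    [-11,-69.4,2,2.7],
    [-11,-69.4,2,2.7],
    [-11,-69.4,2,2.7],
    [-11,-69.4,2,2.7],
    [-11,-69.4,2,2.7],
    [-11,-69.4,2,2.7],
    [-11,-69.4,2,2.7],
    [-11,-69.4,-5,2.7],
    [-11,-69.4,-12,2.7],
    [-11,-69.4,-12,2.7],
    [-11,-69.4,-12,2.7],
    [-11,-69.4,-12,2.7],
    [-11,-69.4,-12,2.7],
    [-11,-69.4,-12,2.7],
    [-11,-69.4,-12,2.7],
    [-11,-69.4,-12,2.7],
    [-11,-69.4,-12,2.7]
  ],
  "fingers": 120
}}

```text
time: 11.0
tool_pos: [0.4485, -0.3849, 0.1029]
orientation: [-0.371, 3.118, -0.002]
force: [0.0, 0.0, -0.1]
finger_gap: 0.0453
finger_force: 0.0
```

```bash
python3 st.py
```

```text
11.0 [ 0.4485 -0.3849  0.1029] yaw -166.42 tilt z [ 0.002 -0.001 -1.   ] q [ 1.21  0.51 -0.74  1.61  0.37  1.16  2.19] F [ 0.   0.  -0.1] gap 0.0453 0.0
```

Yaw is 193.6°. I need dx -0.25, dy -0.15 and dz -9.6.

>>> {"name": "drive_tool", "arguments": {
  "targets": [
    [-0.2,-0.2,-4.5,0],
    [-0.2,-0.2,-8,0],
    [-0.2,-0.2,-9.6,0],
    [-0.2,-0.2,-9.6,0],
    [-0.2,-0.2,-9.6,0]
  ]
}}

```text
time: 11.5
tool_pos: [0.4462, -0.388, 0.0067]
orientation: [-0.369, 3.119, -0.002]
force: [0.1, -0.5, -0.0]
finger_gap: 0.045
finger_force: 0.0
```

>>> {"name": "drive_tool", "arguments": {
  "targets": [
    [0,0,0,0],
    [0,0,0,0],
    [0,0,0,0],
    [0,0,0,0],
    [0,0,0,0],
    [0,0,0,0]
  ],
  "fingers": 255
}}

```text
time: 12.1
tool_pos: [0.4459, -0.3888, 0.007]
orientation: [-0.367, 3.119, -0.003]
force: [-0.6, 1.1, 5.4]
finger_gap: 0.0163
finger_force: 59.6
```

>>> {"name": "drive_tool", "arguments": {
  "targets": [
    [0,0,4,0],
    [0,0,8,0],
    [0,0,12,0]
  ]
}}

```text
time: 12.4
tool_pos: [0.4448, -0.388, 0.1271]
orientation: [0.367, -3.12, -0.0]
force: [-0.7, -1.4, -0.9]
finger_gap: 0.0162
finger_force: 58.9
```

```bash
python3 st.py
```

```text
12.4 [ 0.4448 -0.388   0.1271] yaw -166.57 tilt z [-0.  0. -1.] q [ 1.23  0.49 -0.75  1.59  0.35  1.21  2.21] F [-0.7 -1.4 -0.9] gap 0.0162 58.92899036407471
```

>>> {"name": "drive_tool", "arguments": {
  "targets": [
    [0,0,5,0],
    [1,4,10,0],
    [7.5,73.3,13,-2.7],
    [7.5,73.3,13,-2.7],
    [7.5,73.3,13,-2.7],
    [7.5,73.3,13,-2.7],
    [7.5,73.3,13,-2.7],
    [7.5,73.3,13,-2.7],
    [7.5,73.3,13,-2.7],
    [7.5,73.3,13,-2.7],
    [7.5,73.3,13,-2.7],
    [7.5,73.3,13,-2.7],
    [7.5,73.3,13,-2.7],
    [7.5,73.3,13,-2.7],
    [7.5,73.3,13,-2.7],
    [7.5,73.3,13,-2.7],
    [7.5,73.3,13,-2.7],
    [7.5,73.3,13,-2.7],
    [7.5,73.3,13,-2.7],
    [7.5,73.3,13,-2.7]
  ]
}}

```text
time: 14.4
tool_pos: [0.521, 0.3425, 0.2555]
orientation: [0.007, 3.141, -0.002]
force: [-0.5, 0.3, -0.5]
finger_gap: 0.0161
finger_force: 59.0
```

```bash
python3 st.py
```

```text
14.4 [0.521  0.3425 0.2555] yaw 179.73 tilt z [ 0.001 -0.001 -1.   ] q [ 0.    0.54 -0.99  1.3   0.45  1.53  0.64] F [-0.5  0.3 -0.5] gap 0.0161 59.020920395851135
```

>>> {"name": "drive_tool", "arguments": {
  "targets": [
    [0,0.1,-5,0],
    [0,0.1,-10,0],
    [0,0.1,-13,0],
    [0,0.1,-13,0],
    [0,0.1,-13,0]
  ]
}}

```text
time: 14.9
tool_pos: [0.5209, 0.3445, 0.1264]
orientation: [0.006, 3.141, -0.0]
force: [0.1, -0.0, 0.3]
finger_gap: 0.0161
finger_force: 59.0
```

```bash
python3 - <<'E'
import st
from h import *
im,d=imaging.capture('wrist'); cv2.imwrite('pics/wrist6.png',im[:,:,::-1])
E
```

```text
14.9 [0.5209 0.3445 0.1264] yaw 179.79 tilt z [ 0. -0. -1.] q [ 0.    0.63 -0.94  1.48  0.52  1.29  0.58] F [ 0.1 -0.   0.3] gap 0.0161 59.00934398174286
```

View pics/wrist6.png

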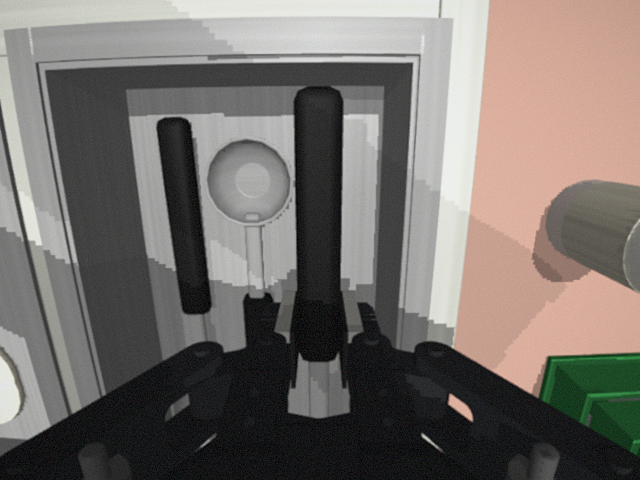

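The held handle (318,220) lines up between the placed spoon's bowl (250,180) and the +y wall, so I'm lowering it.

>>> {"name": "drive_tool", "arguments": {
  "targets": [
    [0,0,-2.5,0],
    [0,0,-4.5,0],
    [0,0,-5.4,0],
    [0,0,-5.4,0]
  ]
}}

```text
time: 15.35
tool_pos: [0.5226, 0.3479, 0.0834]
orientation: [0.003, 3.131, 0.005]
force: [-23.8, -27.7, 64.4]
finger_gap: 0.0149
finger_force: 118.8
```

>>> {"name": "drive_tool", "arguments": {
  "targets": [
    [0,0,0,0],
    [0,0,0,0],
    [0,0,0,0]
  ],
  "fingers": 172
}}

```text
time: 15.65
tool_pos: [0.5225, 0.342, 0.0833]
orientation: [0.008, 3.133, -0.011]
force: [-33.8, -51.8, 80.7]
finger_gap: 0.0272
finger_force: 46.3
```

>>> {"name": "drive_tool", "arguments": {
  "targets": [
    [0,0,1.5,0],
    [0,0,5,0],
    [0,0,10,0],
    [0,0,15,0]
  ]
}}

```text
time: 16.05
tool_pos: [0.5203, 0.3461, 0.2262]
orientation: [0.003, 3.139, 0.004]
force: [0.7, 1.2, 0.1]
finger_gap: 0.0277
finger_force: 0.0
```

```bash
python3 - <<'E'
import st
from h import *
c,M=cam('wrist'); im,d=imaging.capture('wrist'); np.savez('pics/wrist7.npz',im=im,d=d,M=M)
g=im.astype(int); yy,xx=np.mgrid[:480,:640]; P=pts(c,M,np.c_[xx.ravel(),yy.ravel()],d).reshape(480,640,3)
m=(g.max(2)<45)&(P[:,:,2]>.06)&(P[:,:,2]<.1)&(P[:,:,1]>.25)&(P[:,:,1]<.37)&(d>0)
n,l,s,_=cv2.connectedComponentsWithStats(m.astype(np.uint8))
for i in range(1,n):
    if s[i,4]>200: p=onplane(c,M,np.argwhere(l==i)[:,::-1],.078)[:,:2]; print(s[i],cv2.minAreaRect((p*1000).astype(np.float32)),np.median(P[l==i],0).round(3),P[l==i].min(0).round(3),P[l==i].max(0).round(3))
E
```

```text
16.05 [0.5203 0.3461 0.2262] yaw 179.9 tilt z [ 0.003  0.002 -1.   ] q [ 0.01  0.56 -0.98  1.35  0.46  1.47  0.62] F [0.7 1.2 0.1] gap 0.0277 0.0
[ 304  118   22  136 2772] ((486.99981689453125, 342.7577819824219), (108.090576171875, 16.802932739257812), 0.28337374329566956) [0.483 0.343 0.079] [0.433 0.334 0.074] [0.541 0.351 0.082]
[ 210  125   32  135 2713] ((492.0726623535156, 271.03955078125), (108.80229949951172, 17.196475982666016), 1.3021599054336548) [0.488 0.271 0.079] [0.438 0.261 0.073] [0.547 0.28  0.082]
[265 246  21  50 851] ((557.1927490234375, 308.69573974609375), (44.660186767578125, 17.03464126586914), 0.07299230992794037) [0.555 0.309 0.079] [0.536 0.3   0.074] [0.58  0.317 0.081]
```

The lowering met resistance, probably a finger knuckle on the pan's rim, although the spoon did land flat. Before the next placing I'll measure the finger envelope from the depth image.

```bash
python3 - <<'E'
from h import *
c=imaging.calibration('wrist'); H=np.array(c['hand_eye'])
f=np.load('pics/wrist7.npz'); d=f['d']
yy,xx=np.mgrid[:480,:640]; P=pts(c,H,np.c_[xx.ravel(),yy.ravel()],d)
v=d.ravel()>0; P=P[v]; P=P[(P[:,2]<.01)&(P[:,2]>-.16)]
print(len(P))
for z in np.arange(-.13,.01,.01):
    q=P[(P[:,2]>=z)&(P[:,2]<z+.01)]
    if len(q): print(round(z,3),len(q),'y',q[:,1].min().round(3),q[:,1].max().round(3),'x',q[:,0].min().round(3),q[:,0].max().round(3))
E
```

```text
63506
-0.11 37 y -0.02 0.018 x 0.021 0.023
-0.1 10701 y -0.064 0.065 x 0.007 0.022
-0.09 16609 y -0.065 0.065 x -0.004 0.02
-0.08 13508 y -0.06 0.06 x -0.012 0.019
-0.07 6595 y -0.055 0.055 x -0.012 0.019
-0.06 9378 y -0.051 0.05 x -0.012 0.015
-0.05 2337 y -0.046 0.045 x -0.007 0.015
-0.04 1680 y -0.028 0.027 x -0.011 0.013
-0.03 1215 y -0.028 0.027 x -0.01 0.013
-0.02 989 y -0.028 0.027 x -0.01 0.013
-0.01 456 y -0.027 0.026 x -0.01 0.013
-0.0 1 y 0.014 0.014 x 0.005 0.005
```

```bash
python3 - <<'E'
from h import *
f=np.load('pics/wrist7.npz'); im=f['im']; c,M=cam('wrist'); P=pts(c,M,np.argwhere(np.ones((480,640)))[:,::-1],f['d']).reshape(480,640,3); 
m=(P[:,:,2]>.071)&(P[:,:,2]<.1); 
for nm,(x0,x1,y0,y1) in dict(Abowl=(.43,.51,.28,.333)).items():
    k=m&(P[:,:,0]>x0)&(P[:,:,0]<x1)&(P[:,:,1]>y0)&(P[:,:,1]<y1); print(nm,np.percentile(P[k],[2,50,98],axis=0).round(3).tolist())
s,d=imaging.capture('side'); crop=cv2.resize(s[220:400,200:400],None,fx=3,fy=3,interpolation=cv2.INTER_CUBIC); cv2.imwrite('pics/side8.png',crop[:,:,::-1])
E
```

```text
Abowl [[0.432, 0.281, 0.075], [0.468, 0.306, 0.078], [0.508, 0.332, 0.092]]
```

View pics/side8.png

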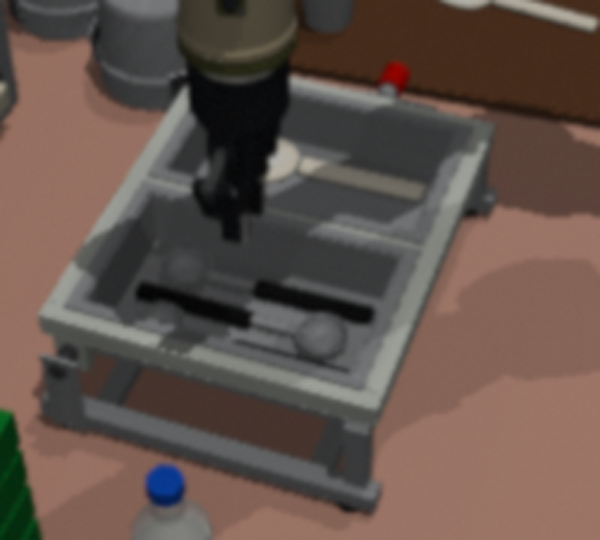

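Three spoons lie flat in the spoon pan. The finger linkage is about ±51 mm wide at rim height, so the paddle has to go near mid-pan. I'll check the kept paddle's exact edges.

```bash
python3 - <<'E'
from h import *
f=np.load('pics/wrist2.npz'); im,d,M=f['im'],f['d'],f['M']; c=imaging.calibration('wrist'); g=im.astype(int)
hsv=cv2.cvtColor(im,cv2.COLOR_RGB2HSV)
for v in (130,140,150,190,210,230,250):
    # segment by warm tint relative to steel
    row=cv2.blur(im,(3,3)).astype(int)[v,300:395]; t=row[:,0]-row[:,2]; u=np.where(t>6)[0]+300
    if len(u): 
        z=.0725 if v<175 else .0765
        p=onplane(c,M,[(u.min(),v),(u.max()+1,v)],z); print(v,u.min(),u.max(),len(u),p.round(4)[:,:2].tolist())
for u in (345,352,357):
    col=cv2.blur(im,(3,3)).astype(int)[95:290,u]; t=col[:,0]-col[:,2]; w=np.where(t>6)[0]+95
    print(u,onplane(c,M,[(u,w.min()),(u,w.max())],.074).round(4)[:,:2].tolist())
E
```

```text
130 333 380 48 [[0.6195, 0.1358], [0.6195, 0.0772]]
140 331 380 50 [[0.6076, 0.1381], [0.6076, 0.0767]]
150 332 380 49 [[0.5957, 0.1369], [0.5956, 0.0762]]
190 348 364 17 [[0.5467, 0.1166], [0.5467, 0.0951]]
210 348 363 7 [[0.5212, 0.1161], [0.5211, 0.0956]]
230 348 363 6 [[0.4948, 0.1156], [0.4948, 0.0948]]
250 348 363 6 [[0.4677, 0.1151], [0.4676, 0.0939]]
345 [[0.6368, 0.1215], [0.5726, 0.1206]]
352 [[0.6391, 0.1131], [0.4416, 0.109]]
357 [[0.6403, 0.1071], [0.4415, 0.1022]]
```

>>> {"name": "drive_tool", "arguments": {
  "targets": [
    [0,-5,4,0],
    [-8.2,-63.8,2,-1.2],
    [-8.2,-63.8,2,-1.2],
    [-8.2,-63.8,2,-1.2],
    [-8.2,-63.8,2,-1.2],
    [-8.2,-63.8,2,-1.2],
    [-8.2,-63.8,2,-1.2],
    [-8.2,-63.8,2,-1.2],
    [-8.2,-63.8,2,-1.2],
    [-8.2,-63.8,-5,-1.2],
    [-8.2,-63.8,-12,-1.2],
    [-8.2,-63.8,-12,-1.2],
    [-8.2,-63.8,-12,-1.2],
    [-8.2,-63.8,-12,-1.2],
    [-8.2,-63.8,-12,-1.2],
    [-8.2,-63.8,-12,-1.2],
    [-8.2,-63.8,-12,-1.2],
    [-8.2,-63.8,-12,-1.2],
    [-8.2,-63.8,-12,-1.2]
  ],
  "fingers": 120
}}

```text
time: 18.05
tool_pos: [0.4391, -0.2916, 0.1027]
orientation: [0.164, 3.136, -0.003]
force: [-0.4, 0.7, -0.4]
finger_gap: 0.0454
finger_force: 0.0
```

```bash
python3 - <<'E'
import st
from h import *
c,M=cam('wrist'); im,d=imaging.capture('wrist'); g=im.astype(int); hsv=cv2.cvtColor(im,cv2.COLOR_RGB2HSV)
w=((hsv[:,:,1]<75)&(g.min(2)>85)).astype(np.uint8)
n,l,s,_=cv2.connectedComponentsWithStats(w)
for i in range(1,n):
    if s[i,4]>500:
        p=onplane(c,M,np.argwhere(l==i)[:,::-1],.0135)[:,:2]; print(s[i],cv2.minAreaRect((p*1000).astype(np.float32)))
E
```

```text
18.05 [ 0.4391 -0.2916  0.1027] yaw 174.03 tilt z [ 0.002 -0.002 -1.   ] q [ 1.16  0.38 -0.77  1.78  0.29  1.1   1.76] F [-0.4  0.7 -0.4] gap 0.0454 0.0
[    0     0   443   450 36942] ((380.17633056640625, -452.976318359375), (195.60791015625, 482.3140869140625), 40.793052673339844)
[  572     0    68   454 25231] ((480.0062255859375, -88.22848510742188), (363.3541259765625, 61.627471923828125), 8.93212604522705)
[  278   107    84   278 11922] ((446.99884033203125, -289.912109375), (60.88432312011719, 197.14508056640625), 82.13723754882812)
[229 294  30  53 625] ((484.2784118652344, -351.72418212890625), (12.126076698303223, 44.51919937133789), 66.30995178222656)
[380 294  29  53 624] ((495.4698486328125, -243.16265869140625), (44.18160629272461, 12.497156143188477), 10.868595123291016)
[444 438  46  42 805] ((633.7342529296875, -185.04747009277344), (65.00167846679688, 19.256540298461914), 40.0994987487793)
```

>>> {"name": "drive_tool", "arguments": {
  "targets": [
    [0,0,-4.5,0],
    [0,0,-8,0],
    [0,0,-9.5,0],
    [0,0,-9.5,0],
    [0,0,-9.5,0]
  ]
}}

```text
time: 18.6
tool_pos: [0.439, -0.2923, 0.0075]
orientation: [0.166, 3.136, -0.001]
force: [0.5, -1.1, 0.6]
finger_gap: 0.0452
finger_force: 0.0
```

>>> {"name": "drive_tool", "arguments": {
  "targets": [
    [0,0,0,0],
    [0,0,0,0],
    [0,0,0,0],
    [0,0,0,0],
    [0,0,0,0],
    [0,0,0,0]
  ],
  "fingers": 255
}}

```text
time: 19.2
tool_pos: [0.4392, -0.293, 0.0082]
orientation: [0.166, 3.135, -0.003]
force: [-1.1, 1.1, 7.3]
finger_gap: 0.0176
finger_force: 58.7
```

>>> {"name": "drive_tool", "arguments": {
  "targets": [
    [0,0,4,0],
    [0,0,8,0],
    [0,0,12,0],
    [0,0,16,-1.7],
    [0,0,20,-3.4]
  ]
}}

```text
time: 19.7
tool_pos: [0.438, -0.2921, 0.209]
orientation: [0.637, 3.075, -0.001]
force: [1.3, -1.1, -0.6]
finger_gap: 0.0177
finger_force: 59.2
```

```bash
python3 st.py
```

```text
19.7 [ 0.438  -0.2921  0.209 ] yaw 156.61 tilt z [ 0.001 -0.001 -1.   ] q [ 1.17  0.26 -0.75  1.65  0.18  1.3   1.54] F [ 1.3 -1.1 -0.6] gap 0.0177 59.217506647109985
```

>>> {"name": "drive_tool", "arguments": {
  "targets": [
    [0,0,4.6,-1.7],
    [1,4,4.6,-3.4],
    [2,9,4.6,-5.1],
    [3,14,4.6,-6.8],
    [4,19,4.6,-8.5],
    [5,24,4.6,-10.2],
    [6,29,4.6,-11.9],
    [8,34,4.6,-13.6],
    [9,39,4.6,-15.3],
    [10.7,44.4,4.6,-17],
    [10.7,44.4,4.6,-18.7],
    [10.7,44.4,4.6,-20.4],
    [10.7,44.4,4.6,-22.1],
    [10.7,44.4,4.6,-23.8],
    [10.7,44.4,4.6,-25.5],
    [10.7,44.4,4.6,-27.2],
    [10.7,44.4,4.6,-28.9],
    [10.7,44.4,4.6,-30.6],
    [10.7,44.4,4.6,-31.3],
    [10.7,44.4,4.6,-31.3]
  ]
}}

```text
time: 21.7
tool_pos: [0.5449, 0.1519, 0.2534]
orientation: [-3.141, -0.003, -0.002]
force: [0.5, 0.3, -0.7]
finger_gap: 0.0177
finger_force: 59.2
```

>>> {"name": "drive_tool", "arguments": {
  "targets": [
    [0,0,-5,0],
    [0,0,-9,0],
    [0,0,-11,0],
    [0,0,-11,0]
  ]
}}

```text
time: 22.1
tool_pos: [0.5431, 0.151, 0.1398]
orientation: [3.14, 0.012, -0.008]
force: [-0.7, 0.0, 1.2]
finger_gap: 0.0176
finger_force: 59.2
```

```bash
python3 - <<'E'
import st
from h import *
im,d=imaging.capture('wrist'); cv2.imwrite('pics/wrist9.png',im[:,:,::-1])
E
```

```text
22.1 [0.5431 0.151  0.1398] yaw 0.42 tilt z [-0.005 -0.001 -1.   ] q [ 0.17  0.39 -0.63  1.64  0.24  1.19 -2.08] F [-0.7  0.   1.2] gap 0.0176 59.19755458831787
```

View pics/wrist9.png

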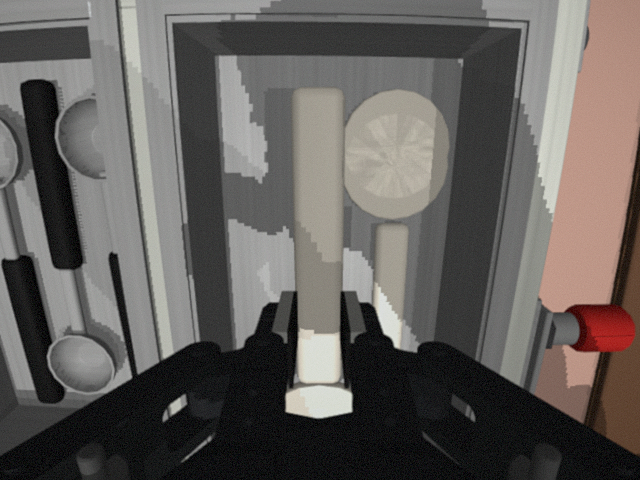

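Held paddle handle at (318,200), just clear of the kept blade (395,155), and the three spoons on the left look well laid. I'm lowering in two steps so I can watch the force.

>>> {"name": "drive_tool", "arguments": {
  "targets": [
    [0,0,-3,0],
    [0,0,-4.8,0],
    [0,0,-5.2,0],
    [0,0,-5.2,0]
  ]
}}

```text
time: 22.55
tool_pos: [0.5458, 0.1521, 0.0918]
orientation: [-3.141, -0.011, -0.003]
force: [0.2, -0.6, -0.2]
finger_gap: 0.0178
finger_force: 59.2
```

>>> {"name": "drive_tool", "arguments": {
  "targets": [
    [0,0,-0.5,0],
    [0,0,-1.0,0],
    [0,0,-1.4,0],
    [0,0,-1.4,0]
  ]
}}

```text
time: 22.95
tool_pos: [0.5447, 0.1516, 0.0758]
orientation: [3.141, 0.011, -0.001]
force: [-0.0, 0.2, -0.3]
finger_gap: 0.0177
finger_force: 59.2
```

>>> {"name": "drive_tool", "arguments": {
  "targets": [
    [0,0,-0.3,0],
    [0,0,-0.3,0]
  ]
}}

```text
time: 23.15
tool_pos: [0.5448, 0.1517, 0.073]
orientation: [3.142, 0.012, -0.001]
force: [0.0, 0.6, -0.7]
finger_gap: 0.0179
finger_force: 59.2
```

>>> {"name": "drive_tool", "arguments": {
  "targets": [
    [0,0,0,0],
    [0,0,0,0],
    [0,0,0,0]
  ],
  "fingers": 168
}}

```text
time: 23.45
tool_pos: [0.5451, 0.1518, 0.0734]
orientation: [-3.141, -0.012, -0.001]
force: [-0.0, -0.4, 0.3]
finger_gap: 0.0287
finger_force: 0.0
```

>>> {"name": "drive_tool", "arguments": {
  "targets": [
    [0,0,1,0],
    [0,0,3,0],
    [0,0,8,0],
    [0,0,12,0],
    [0,0,16,0]
  ]
}}

```text
time: 23.95
tool_pos: [0.5448, 0.152, 0.2361]
orientation: [-3.141, -0.012, -0.002]
force: [0.4, 0.2, 0.4]
finger_gap: 0.0289
finger_force: 0.0
```

```bash
python3 - <<'E'
import st
from h import *
c,M=cam('wrist'); im,d=imaging.capture('wrist'); np.savez('pics/wrist10.npz',im=im,d=d,M=M); cv2.imwrite('pics/wrist10.png',im[:,:,::-1])
g=im.astype(int); yy,xx=np.mgrid[:480,:640]; P=pts(c,M,np.c_[xx.ravel(),yy.ravel()],d).reshape(480,640,3)
red=(g[:,:,0]>80)&(g[:,:,1]<50)&(g[:,:,2]<50)&(P[:,:,2]>.07); q=P[red]; print('knob',len(q),np.percentile(q,[1,50,99],axis=0).round(4).tolist())
p=onplane(c,M,np.argwhere(red)[:,::-1],.105); print(p.min(0).round(4),p.max(0).round(4))
E
```

```text
23.95 [0.5448 0.152  0.2361] yaw 0.45 tilt z [ 0.001  0.    -1.   ] q [ 0.18  0.32 -0.64  1.51  0.19  1.38 -2.04] F [0.4 0.2 0.4] gap 0.0289 0.0
knob 1024 [[0.4997, -0.028, 0.0998], [0.514, -0.013, 0.1101], [0.5234, -0.0001, 0.1135]]
[ 0.4985 -0.0326  0.105 ] [0.5257 0.0036 0.105 ]
```

View pics/wrist10.png

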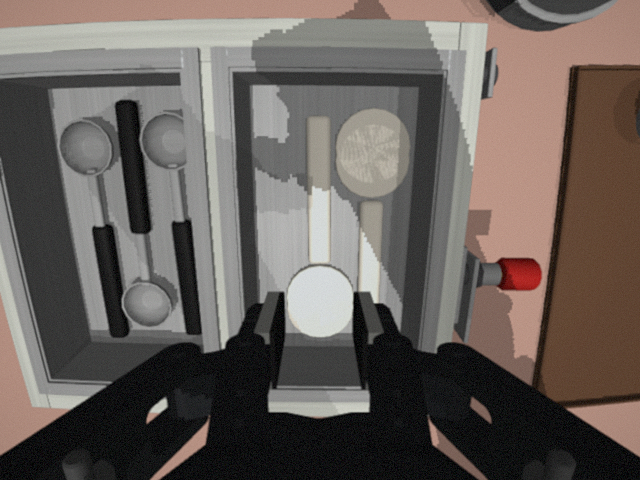

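All three lie flat: the spoons at x-pixels 60–200, the paddle at (318,200) next to the kept one, and nothing stacked. Next is the knob at about (0.512, -0.014, 0.098), gripped from above with the fingers closing along x.

>>> {"name": "drive_tool", "arguments": {
  "targets": [
    [0,-3,1,1.7],
    [-1,-8,1,3.4],
    [-3.3,-12,1,5.1],
    [-3.3,-16.9,1,6.8],
    [-3.3,-16.9,1,8.5],
    [-3.3,-16.9,1,10.2],
    [-3.3,-16.9,1,11.9],
    [-3.3,-16.9,1,13.6],
    [-3.3,-16.9,0,15.3],
    [-3.3,-16.9,-3,17],
    [-3.3,-16.9,-6,17.9],
    [-3.3,-16.9,-6,17.9],
    [-3.3,-16.9,-6,17.9],
    [-3.3,-16.9,-6,17.9]
  ],
  "fingers": 100
}}

```text
time: 25.4
tool_pos: [0.513, -0.0171, 0.1752]
orientation: [2.225, 2.215, 0.003]
force: [-0.7, -0.2, -0.3]
finger_gap: 0.0521
finger_force: 0.0
```

```bash
python3 - <<'E'
import st
from h import *
c,M=cam('wrist'); im,d=imaging.capture('wrist'); np.savez('pics/wrist11.npz',im=im,d=d,M=M); cv2.imwrite('pics/wrist11.png',im[:,:,::-1])
g=im.astype(int); yy,xx=np.mgrid[:480,:640]; P=pts(c,M,np.c_[xx.ravel(),yy.ravel()],d).reshape(480,640,3)
red=(g[:,:,0]>60)&(g[:,:,1]*2<g[:,:,0])&(g[:,:,2]*2<g[:,:,0])&(P[:,:,2]>.07); q=P[red]; print('knob',len(q),np.percentile(q,[1,50,99],axis=0).round(4).tolist(),np.argwhere(red).min(0),np.argwhere(red).max(0))
for n in ('scene','side'):
    c,M=cam(n); im,d=imaging.capture(n); g=im.astype(int); red=(g[:,:,0]>110)&(g[:,:,1]<60)&(g[:,:,2]<60); u=np.argwhere(red)[:,::-1]; p=onplane(c,M,u,.105); k=(abs(p[:,0]-.51)<.06)&(abs(p[:,1]+.01)<.06); print(n,k.sum(),p[k].min(0).round(3) if k.any() else '',p[k].max(0).round(3) if k.any() else '')
E
```

```text
25.4 [ 0.513  -0.0171  0.1752] yaw 89.76 tilt z [ 0.003 -0.    -1.   ] q [ 0.61  0.25 -0.75  1.73  0.18  1.22 -0.18] F [-0.7 -0.2 -0.3] gap 0.0521 0.0
knob 2088 [[0.4965, -0.0289, 0.0986], [0.5097, -0.0124, 0.1102], [0.5227, 0.0004, 0.1131]] [227 292] [279 335]
scene 15 [ 0.5   -0.024  0.105] [ 0.519 -0.001  0.105]
side 13 [ 0.499 -0.015  0.105] [ 0.516 -0.005  0.105]
```

>>> {"name": "drive_tool", "arguments": {
  "targets": [
    [-0.2,0,-4,0],
    [-0.2,0,-7.5,0],
    [-0.2,0,-9.4,0],
    [-0.2,0,-9.4,0],
    [-0.2,0,-9.4,0]
  ]
}}

```text
time: 26.05
tool_pos: [0.5106, -0.0171, 0.0803]
orientation: [2.223, 2.219, 0.001]
force: [0.4, -0.1, 0.3]
finger_gap: 0.0515
finger_force: 0.0
```

>>> {"name": "drive_tool", "arguments": {
  "targets": [
    [0,0,0,0],
    [0,0,0,0],
    [0,0,0,0],
    [0,0,0,0],
    [0,0,0,0]
  ],
  "fingers": 255
}}

```text
time: 26.55
tool_pos: [0.5104, -0.0172, 0.0812]
orientation: [2.222, 2.219, 0.0]
force: [-5.0, -0.1, 10.3]
finger_gap: 0.0259
finger_force: 58.4
```

>>> {"name": "drive_tool", "arguments": {
  "targets": [
    [0,-0.4,0,0],
    [0,-0.8,0,0],
    [0,-1.1,0,0],
    [0,-1.3,0,0],
    [0,-1.3,0,0]
  ]
}}

```text
time: 27.05
tool_pos: [0.5103, -0.0262, 0.0812]
orientation: [-2.218, -2.222, -0.005]
force: [-6.0, 12.5, 9.5]
finger_gap: 0.0261
finger_force: 58.5
```

>>> {"name": "drive_tool", "arguments": {
  "targets": [
    [0,-0.3,0,0],
    [0,-0.6,0,0],
    [0,-0.75,0,0],
    [0,-0.75,0,0],
    [0,-0.75,0,0]
  ]
}}

```text
time: 27.55
tool_pos: [0.5103, -0.0313, 0.0811]
orientation: [-2.215, -2.224, -0.008]
force: [-4.5, 18.1, 9.1]
finger_gap: 0.0264
finger_force: 58.5
```

```bash
python3 - <<'E'
import st
from h import *
c,M=cam('wrist'); im,d=imaging.capture('wrist'); g=im.astype(int); yy,xx=np.mgrid[:480,:640]; P=pts(c,M,np.c_[xx.ravel(),yy.ravel()],d).reshape(480,640,3)
red=(g[:,:,0]>60)&(g[:,:,1]*2<g[:,:,0])&(g[:,:,2]*2<g[:,:,0])&(P[:,:,2]>.07); q=P[red]; print('knob',len(q),np.percentile(q,[1,50,99],axis=0).round(4).tolist())
cv2.imwrite('pics/wrist12.png',im[:,:,::-1])
E
```

```text
27.55 [ 0.5103 -0.0313  0.0811] yaw 90.23 tilt z [ 0.001  0.006 -1.   ] q [ 0.61  0.36 -0.72  1.85  0.26  1.03 -0.21] F [-4.5 18.1  9.1] gap 0.0264 58.48328948020935
knob 5864 [[0.4968, -0.0427, 0.0929], [0.5093, -0.024, 0.11], [0.5219, -0.0134, 0.1131]]
```

>>> {"name": "drive_tool", "arguments": {
  "targets": [
    [0,0,0,0],
    [0,0,0,0],
    [0,0,0,0],
    [0,0,0,0],
    [0,0,0,0]
  ]
}}

```text
time: 28.1
tool_pos: [0.5103, -0.0313, 0.0812]
orientation: [-2.215, -2.224, -0.008]
force: [-5.9, 17.8, 9.2]
finger_gap: 0.0262
finger_force: 58.5
```

```bash
python3 - <<'E'
import st
from h import *
print(bot.job_done())
E
```

```text
28.1 [ 0.5103 -0.0313  0.0812] yaw 90.24 tilt z [ 0.001  0.006 -1.   ] q [ 0.61  0.36 -0.72  1.85  0.26  1.03 -0.21] F [-5.9 17.8  9.2] gap 0.0262 58.48287642002106
the job is handed in; nothing more can be done
None
```

The job is handed in at 28 s: both spoons and the paddle lie flat in their pans, and the gripper is holding the knob back on its stop (14 mm travel, about 18 N). One risk: while I lowered the second spoon, the fingers pressed on something, probably the pan's rim, with a wrist force of up to about 100 N, which may break the 40 N limit if that contact counts as the gripper's body.

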